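Slide holder under the stage clip

TASK

Load the slide holder that lies in the guides of the low white microscope stage: with one fingertip press the clip's long steel paddle fully down so that the clip's nose lifts, and, keeping it down, use the other fingertip to push the holder beneath the nose, fully home against the end stop. Then let the paddle come up so that the clip clamps the holder, and move clear. Only press and push: do not lift the holder, and leave the spare holder and everything else where they are.

Things in the scene. Friction and masses are not known exactly. Their poses are not given: they have to be found in the camera images.
- stage: low white microscope stage, fixed plate; floor (top) 20 mm above the table. Origin on the table, z up, x = push direction along the guides; plate spans x -100..150, y -85..95 mm. Guides: two rails 6 mm high, inner faces y = +-18.5 mm, x 12..90 mm; the holder's rear always sticks out of them. Camera column 190 mm high at x 128, y 70 mm, its camera swung away beyond it.
- stop (a point): middle of the end stop's face at the far end of the guides, at floor level: stage x = 90, y = 0, z = 20 mm; the holder is home when its front touches it
- hinge (a point): point on the clip's hinge axis, which runs along stage x at y = -28 mm, 5 mm above the floor: steel shaft 6 mm thick from x -88 to 92 mm, end blocks 10 mm high at x -92 and 96 mm. This point is at stage x = 0
- nose (a point): underside centre of the clip's nose, 15 mm long in x (stage x 63..78 mm), 12 mm wide (y 0..12 mm); moves with the clip. Released, it blocks the guides with 1.5 mm left below it; fully open, it is about 13 mm above the floor
- clip (a joint): rotation of the spring clip about its hinge, rad: 0 released with nothing under it, 0.45 paddle fully down and level (end of travel); about 0.29 when clamped on the holder. Pressing the middle of the paddle takes about 1.5 N to start and 5.5 N to reach the end; it springs back when let go.
- paddle (a point): middle of the top face of the clip's paddle, a steel plate 105 mm long (stage x -85..20 mm), 36 mm wide (10 to 46 mm from the hinge, on its -y side), 3.5 mm thick. Released, it slopes up away from the hinge; fully down it is level, its top 3.5 mm above the stage floor, spanning stage y -74..-38 mm. Polished: a fingertip slides along it easily while keeping it down.
- holder_mid (a point): centre (half-way up) of the slide holder to load: black frame 84 (x) x 34 (y) x 10 mm with a glass slide in its top, loose between the rails on the stage floor, 30 to 50 mm short of home, parallel to the stage. Its rear end face is 42 mm behind this point (-x). Fully home this point is at stage x = 48, y = 0, z = 25 mm.
- spare_mid (a point): centre of a spare slide holder of the same shape, lying on the table beside the stage on the paddle's side; leave it
- cap: black eyepiece cap, 32 mm across, 14 mm high, standing on the stage's plate on the side away from the paddle; origin under its centre; leave it
- beaker: empty glass beaker, 66 mm across, 85 mm high, on the table; origin under its centre; leave it
- dish: closed clear dish, 90 mm across, 16 mm high, on the table; origin under its centre; leave it
- jar: amber jar, 48 mm across, 70 mm high, on the table; origin under its centre; leave it
- forceps: steel forceps lying on the table, 130 mm long in x, 8 mm high; origin under the middle; leave them
- pen: marker pen lying on the table, 120 mm long in x, 12 mm high; origin under the middle; leave it
Mind the look-alikes: they are no part of the job. Leave any blue look-alike of the part that bears holder_mid alone.

How it is judged:
By the outcome, as a careful person would: the job done as asked, in the order asked, and still so for the second after the job is handed in, with the robot touching nothing.
It also fails if it takes over 45 s, if anything falls off the work surface, if the arm or the gripper's body presses on something with over 40 N, if the wrist force passes 120 N, or if a joint passes its speed limit or range.

ROBOT

A 6-joint arm with a two-finger parallel gripper is mounted at the origin on the work surface. World frame = base frame: x ahead of the robot, y to its left, z up, the work surface at z = 0. Lengths are in m, angles in rad, forces in N, time in s.
With the tool pointing down it reaches from about 0.2 to 0.875 m from the base axis. Payload 3.4 kg.
Tool frame: the origin (TCP) lies midway between the tips of the shut fingers; the grasp point (between the pads) lies 19 mm behind it; z points along the fingers, y is the direction in which the jaws open and shut (so a half turn about z gives the same grasp; the last joint's range is limited). The gripper opens to 94 mm and grips with 3 to 60 N. Pads are 16 mm wide; open, the fingers measure 119 mm over their backs; the gripper's body (75 mm by 177 mm) begins 78 mm behind the grasp point.
Start: joints at [-1.269, 0.276, 1.505, -0, 1.361, -0.121], TCP at [0.236, -0.524, 0.205] pointing down, gripper open.
Joint ranges: [-2.89, 2.89], [-0.75, 2.08], [0.22, 2.7], [-1.18, 4.32], [0.11, 2.71], [-2.7, 2.7]. Speed limits (rad/s): [2.57, 2.57, 3.14, 3.14, 3.14, 3.14].

INTERFACE

Orientations are given as [roll, pitch, yaw] about the fixed x, y, z axes, in that order (R = Rz(yaw) Ry(pitch) Rx(roll)).
In Python, from bench import * gives the robot as it stands.
- The arm moves only by the shell command python3 -m creep 'ROWS'. ROWS is text: rows parted by semicolons, each of 7 numbers parted by spaces: the shift along the tool's x, y, z in m, then the turn, a rotation vector about the tool's x, y, z in degrees, then the finger opening in m, from 0 to 0.094. A call has 1 to 10 rows; each row shifts and turns the pose as measured when the row begins, along the tool's axes as they then stand; what a row does not reach is not made up. A row lasts 1/8 s, in which the tool goes at most 62.5 mm and 10.7 degrees, less where a joint would pass 70% of its speed; a pose out of reach is approached as far as the arm can. A call with a gripper value outside its range is refused whole. The fingers move at their own pace and stop on an object; the grip force is fixed at half the most. Time passes only in rows, so rows that do not move let the fingers close. It gives the time, the measured TCP pose, the force and the opening at its end, in the units of the state.
- state(): the state, without advancing time (a new reading comes with each control period).
- camera(name): name is "side" or "top" or "wrist"; returns the picture (400x640x3 uint8, red, green, blue); there is no depth.
- camera_params(name): a dict with "intrinsics" (3x3 intrinsics, pixels), "position" and "orientation" of the camera in the world; the wrist camera has in their place "mount" (4x4, takes a point from camera to tool coordinates, whose origin is the TCP and whose axes are the flange's). Camera axes: x right, y up, looking along -z (the intrinsics and any distortion apply to the point x, -y, -z); pixel columns grow to the right and rows downward; lengths in m; the calibration is good to about 2 mm. A picture is of the moment at which its call begins: read the wrist's pose just before it. camera_params takes no time and is no camera call.
- job_done(): hands the job in, once; it reports no verdict.
Trained networks look in the newest picture that a camera, given by its name, has taken for a name from the list of things; names that differ only in an ending like _2 or _b are one class to them, and where a whole thing is asked for, a point or a joint stands for the part that bears it (a point fixed in the world has none). Each returns a list of dicts, best first, with "score" (0 to 1); they miss things now and then, are a little off and sometimes report something else, mostly with a low value. They report only what shows in the picture. A call takes as long as a camera call. They do not tell look-alikes from the thing itself.
- spot_in(camera, thing): "bbox" ([left, top, width, height] as shares, 0 to 1, of the picture: columns of its width, rows of its height, round what is visible of it).
- regions_of(camera, thing): "mask" (400x640 bool, what is visible of it) and "bbox" ([left, top, width, height] as shares, 0 to 1, of the picture: columns of its width, rows of its height, round what is visible of it).
- landmark_of(camera, thing): "at" ([row, column] as shares, 0 to 1, of the picture: columns of its width, rows of its height: a listed point, or the origin of a listed thing).
The state is a dict: "clock": time; "joints": joint angles; "joint_velocities": joint speeds; "joint_efforts": joint torques, N m; "ee_pos": TCP position; "ee_rot": TCP orientation; "contact_force": force on the tool from outside, world axes, zero at the start; "ft_torque": the same for the moment, N m; "width": finger opening in m.
Only numpy, scipy, OpenCV 4.12 (cv2) and the standard library are available. Lean on these libraries where they do the work, as an engineer would, in place of code of your own. Each camera call takes 0.05 s, during which the arm holds its last target.

## Working session

There is one attempt and no reset: what is moved stays moved. The work goes in short steps, Python scripts to look and compute and a shell command to move; the robot and the scene stay as the last step left them, time stands still between calls to the robot, and variables do not carry over. Pictures are saved under pics/ and viewed, and the job is handed in when it is done.

```bash
ls; mkdir -p pics
cat > h.py <<'E'
from bench import *
import numpy as np, cv2
def save(n,img): cv2.imwrite(f'pics/{n}.png',cv2.cvtColor(img,cv2.COLOR_RGB2BGR))
E
python3 - <<'E'
from h import *
s=state();print(s)
for c in ['side','top','wrist']:
    save(c+'0',camera(c)); print(c,camera_params(c))
print(state()['clock'])
E
```

```text
pics
{'clock': 0.0, 'joints': array([-1.26898648e+00,  2.76626388e-01,  1.50613007e+00, -2.63711242e-05,
        1.36072554e+00, -1.21020681e-01]), 'joint_velocities': array([-0.00113923, -0.00033979,  0.00024598, -0.00015057,  0.00081846,
        0.00021751]), 'joint_efforts': array([ 1.17115105e-03, -4.04586983e+01, -2.37233698e+01,  7.02660950e-02,
        3.46340868e-02, -1.41405189e-04]), 'ee_pos': array([ 0.2357478 , -0.52381074,  0.2045881 ]), 'ee_rot': array([-3.13971402e+00, -2.02499463e-04,  4.22835866e-01]), 'contact_force': array([-0.05971959,  0.49071958, -0.10042995]), 'ft_torque': array([-0.05062838, -0.00995925, -0.01819296]), 'width': 0.09417080804217133}
side {'intrinsics': array([[399.34581526,   0.        , 319.79666843],
       [  0.        , 399.34581526, 194.47062286],
       [  0.        ,   0.        ,   1.        ]]), 'position': array([-0.00170766,  0.61794481,  0.73790301]), 'orientation': array([ 0.89318901,  0.01352097, -2.43406939])}
top {'intrinsics': array([[393.62162526,   0.        , 317.9793041 ],
       [  0.        , 393.62162526, 205.85300237],
       [  0.        ,   0.        ,   1.        ]]), 'position': array([0.47897752, 0.01470547, 1.05176451]), 'orientation': array([ 0.07279306, -0.02486846, -1.54357639])}
wrist {'intrinsics': array([[310.98196573,   0.        , 322.61298939],
       [  0.        , 310.98196573, 198.8562604 ],
       [  0.        ,   0.        ,   1.        ]]), 'mount': array([[ 3.72388513e-04,  9.68632778e-01,  2.48496282e-01,
         7.20328032e-02],
       [ 9.99999887e-01, -2.86980329e-04, -3.79924871e-04,
        -5.20138550e-04],
       [-2.96694139e-04,  2.48496395e-01, -9.68632775e-01,
        -1.79662442e-01],
       [ 0.00000000e+00,  0.00000000e+00,  0.00000000e+00,
         1.00000000e+00]])}
0.15
```

View pics/side0.png

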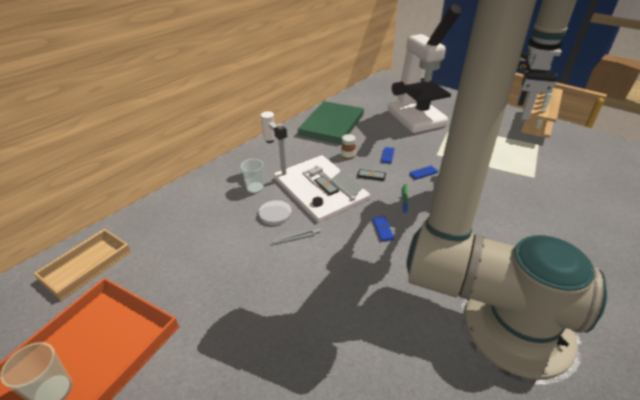

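View pics/top0.png

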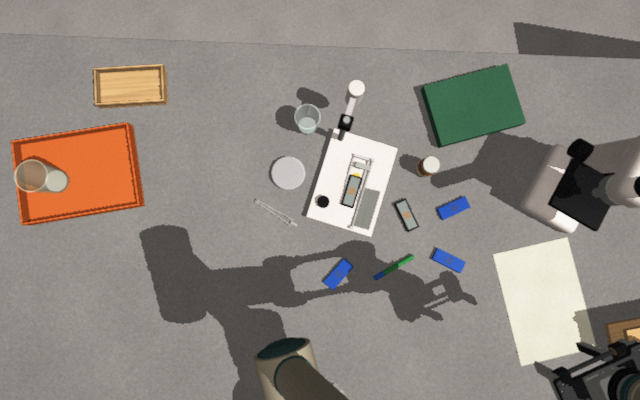

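View pics/wrist0.png

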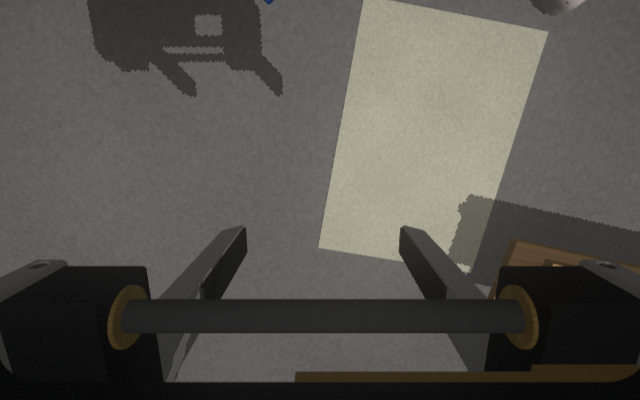

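The top view shows the stage at about (352,182), with the paddle at (367,208), the holder at (351,190) and the column up at (346,125). Next I'll localise these points.

```bash
cat >> h.py <<'E'
from scipy.spatial.transform import Rotation as Ro
def campose(c,s=None):
    p=camera_params(c)
    if 'mount' in p:
        T=np.eye(4);T[:3,:3]=Ro.from_euler('xyz',s['ee_rot']).as_matrix();T[:3,3]=s['ee_pos'];M=T@p['mount']
        return p['intrinsics'],M[:3,:3],M[:3,3]
    return p['intrinsics'],Ro.from_euler('xyz',p['orientation']).as_matrix(),np.array(p['position'])
def back(cp,u,v,z):
    K,R,t=cp; d=np.array([(u-K[0,2])/K[0,0],-(v-K[1,2])/K[1,1],-1]);d=R@d
    return t+d*(z-t[2])/d[2]
def proj(cp,P):
    K,R,t=cp; q=(np.atleast_2d(P)-t)@R; return np.c_[K[0,0]*q[:,0]/-q[:,2]+K[0,2],K[1,1]*-q[:,1]/-q[:,2]+K[1,2]]
def crop(n,img,x0,y0,x1,y1,k): save(n,cv2.resize(img[y0:y1,x0:x1],None,fx=k,fy=k,interpolation=cv2.INTER_CUBIC))
E
python3 - <<'E'
from h import *
img=camera('top'); crop('topc',img,260,110,440,245,4)
cp=campose('top')
for n,z in [('stop',.02),('hinge',.025),('nose',.022),('paddle',.035),('holder_mid',.025),('spare_mid',.005),('stage',0),('cap',.02)]:
    for d in landmark_of('top',n)[:3]:
        r,c=d['at']; print(n,round(d['score'],2),(c*640).round(1),(r*400).round(1),back(cp,c*640,r*400,z).round(4))
E
```

```text
Traceback (most recent call last):
AttributeError: 'float' object has no attribute 'round'
```

View pics/topc.png

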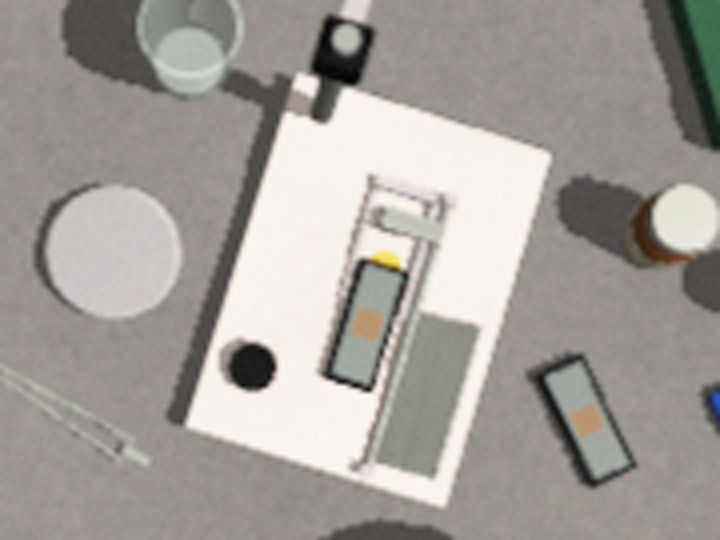

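```bash
cat >> h.py <<'E'
from scipy.optimize import least_squares
def S2W(p,P):
    P=np.atleast_2d(np.array(P,float)); c,s=np.cos(p[2]),np.sin(p[2])
    return np.c_[p[0]+c*P[:,0]-s*P[:,1],p[1]+s*P[:,0]+c*P[:,1],P[:,2]]
def W2S(p,P):
    P=np.atleast_2d(np.array(P,float)); c,s=np.cos(p[2]),np.sin(p[2]);d=P[:,:2]-np.array(p[:2])
    return np.c_[c*d[:,0]+s*d[:,1],-s*d[:,0]+c*d[:,1],P[:,2]]
E
python3 - <<'E'
from h import *
cp=campose('top')
px=np.array([(551,153),(447,507),(187,427),(297,75)])/4+[260,110]
P=np.array([(.15,-.085,.02),(-.1,-.085,.02),(-.1,.095,.02),(.15,.095,.02)])
f=lambda p:(proj(cp,S2W(p,P))-px).ravel()
r=least_squares(f,[.5,-.08,-.3]);print(r.x,r.fun.round(2))
p=r.x
camera('top')
for n,z in [('stop',.02),('hinge',.025),('nose',.022),('paddle',.035),('holder_mid',.025),('spare_mid',.005),('cap',.02)]:
    for d in landmark_of('top',n)[:3]:
        v,u=np.array(d['at'])*[400,640]; w=back(cp,u,v,z);print(n,round(d['score'],2),round(u,1),round(v,1),w.round(4),W2S(p,w).round(4))
# spare, holder by pixels
for n,u,v,z in [('holder',368,325,.03),('holder rear mid',350,385,.03),('front',383,265,.03),('spare',586,420,.01)]:
    w=back(cp,u/4+260,v/4+110,z);print(n,w.round(4),W2S(p,w).round(4))
E
```

```text
[ 0.5948959  -0.0973558  -0.27092825] [ 0.62 -0.49  0.12  0.76 -0.47  0.54 -0.26 -0.88]
stop 0.71 365.7 162.8 [ 0.6733 -0.1326  0.02  ] [[ 0.085 -0.013  0.02 ]]
hinge 0.59 357.7 192.9 [ 0.5917 -0.1123  0.025 ] [[ 0.0009 -0.0152  0.025 ]]
nose 0.66 358.8 163.4 [ 0.6707 -0.114   0.022 ] [[0.0775 0.0043 0.022 ]]
paddle 0.75 369.8 209.2 [ 0.549  -0.1434  0.035 ] [[-0.0319 -0.0566  0.035 ]]
paddle 0.69 425.7 168.8 [ 0.6596 -0.2889  0.035 ] [[ 0.1136 -0.1672  0.035 ]]
holder_mid 0.9 349.6 190.9 [ 0.5963 -0.0909  0.025 ] [[-0.0004  0.0066  0.025 ]]
holder_mid 0.82 450.2 261.6 [ 0.4187 -0.3579  0.025 ] [[-0.1001 -0.2982  0.025 ]]
holder_mid 0.76 451.5 210.7 [ 0.552  -0.3611  0.025 ] [[ 0.0293 -0.2656  0.025 ]]
spare_mid 0.9 407.4 211.8 [ 0.547  -0.2493  0.005 ] [[-0.0055 -0.1592  0.005 ]]
cap 0.15 350.3 189.2 [ 0.6015 -0.093   0.02  ] [[0.0052 0.0059 0.02  ]]
holder [ 0.5951 -0.0966  0.03  ] [[-0.      0.0007  0.03  ]]
holder rear mid [ 0.5554 -0.0857  0.03  ] [[-0.0412  0.0007  0.03  ]]
front [ 0.6349 -0.1057  0.03  ] [[0.0408 0.0027 0.03  ]]
spare [ 0.5381 -0.2457  0.01  ] [[-0.0151 -0.1581  0.01  ]]
```

```bash
cat >> h.py <<'E'
def plan(pos,yaw,n,s=None):
    s=s or state(); R0=Ro.from_euler('xyz',s['ee_rot']); R1=Ro.from_euler('xyz',[np.pi,0,yaw])
    rv=(R0.inv()*R1).as_rotvec()/n; d=(np.array(pos)-s['ee_pos'])/n; R=R0
    for i in range(n):
        print((R.inv().apply(d)).round(4),np.degrees(rv).round(2)); R=R*Ro.from_rotvec(rv)
p0=np.array([0.5949,-0.0974,-0.2709])
E
python3 - <<'E'
from h import *
t=S2W(p0,(-.06,-.028,.2))[0];print(t)
plan(t,p0[2],10)
E
```

```text
[ 0.52959541 -0.10832293  0.2       ]
[ 0.0439 -0.0259  0.0005] [ 0.   -0.    3.97]
[ 0.042  -0.0289  0.0005] [ 0.   -0.    3.97]
[ 0.0399 -0.0317  0.0005] [ 0.   -0.    3.97]
[ 0.0376 -0.0344  0.0005] [ 0.   -0.    3.97]
[ 0.0351 -0.0369  0.0005] [ 0.   -0.    3.97]
[ 0.0324 -0.0393  0.0006] [ 0.   -0.    3.97]
[ 0.0296 -0.0414  0.0006] [ 0.   -0.    3.97]
[ 0.0267 -0.0434  0.0006] [ 0.   -0.    3.97]
[ 0.0236 -0.0451  0.0006] [ 0.   -0.    3.97]
[ 0.0204 -0.0466  0.0006] [ 0.   -0.    3.97]
```

```bash
python3 -m creep '0.044 -0.026 0 0 0 4 0.044; 0.042 -0.029 0 0 0 4 0.044; 0.040 -0.032 0 0 0 4 0.044; 0.038 -0.034 0 0 0 4 0.044; 0.035 -0.037 0 0 0 4 0.044; 0.032 -0.039 0 0 0 4 0.044; 0.030 -0.041 0 0 0 4 0.044; 0.027 -0.043 0 0 0 4 0.044; 0.024 -0.045 0 0 0 4 0.044; 0.020 -0.047 0 0 0 4 0.044'
python3 - <<'E'
from h import *
plan(S2W(p0,(-.06,-.028,.2))[0],p0[2],4)
E
```

```text
clock: 1.9
ee_pos: [0.5449, -0.1053, 0.2061]
ee_rot: [3.138, -0.006, -0.307]
contact_force: [0.2, -0.5, 0.2]
width: 0.0442
[-0.0034  0.0019  0.0015] [ 0.05 -0.09 -0.51]
[-0.0034  0.0018  0.0015] [ 0.05 -0.09 -0.51]
[-0.0034  0.0018  0.0015] [ 0.05 -0.09 -0.51]
[-0.0035  0.0018  0.0015] [ 0.05 -0.09 -0.51]
```

```bash
python3 -m creep '-0.007 0.004 0.003 0.1 -0.2 -1 0.044; -0.007 0.004 0.003 0.1 -0.2 -1 0.044; 0 0 0 0 0 0 0.044'
python3 - <<'E'
from h import *
s=state();print(s['ee_pos'],s['ee_rot'],s['width'])
img=camera('wrist'); save('w1',img)
cp=campose('wrist',s)
P=[(.15,-.085,.02),(-.1,-.085,.02),(-.1,.095,.02),(.15,.095,.02),(.09,0,.02),(0,-.028,.025),(.0,0,.03),(-.042,0,.03),(-.08,-.028,.025),(.092,-.028,.025)]
print(proj(cp,S2W(p0,P)).round(1))
E
```

```text
clock: 2.28
ee_pos: [0.5289, -0.1073, 0.1994]
ee_rot: [-3.142, 0.002, -0.265]
contact_force: [-0.5, -0.5, 0.3]
width: 0.044
[ 0.52887012 -0.10726794  0.19941155] [-3.14158171e+00  1.84082224e-03 -2.64990967e-01] 0.04400964595868846
[[381.7 -23.7]
 [370.6 213.8]
 [221.3 213. ]
 [202.7 -25.1]
 [298.   41. ]
 [324.  128.8]
 [298.4 128.8]
 [298.9 166.9]
 [323.5 198.6]
 [324.6  37.9]]
```

View pics/w1.png

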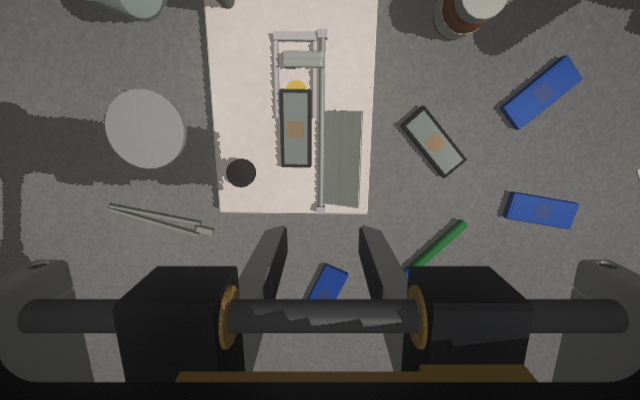

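Run:
```python
from h import *
img=cv2.imread('pics/w1.png'); cv2.imwrite('pics/w1c.png',cv2.resize(img[15:225,195:395],None,fx=3,fy=2.85 if 0 else 2.8,interpolation=cv2.INTER_CUBIC))
```

```text
(no output)
```

View pics/w1c.png

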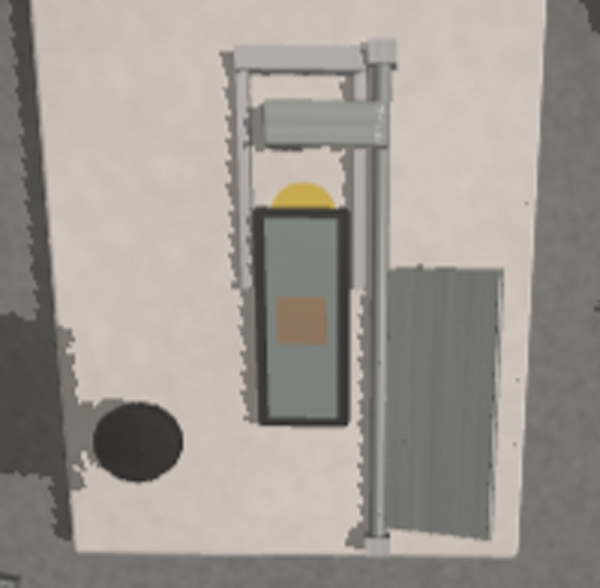

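Run:
```python
from h import *
s=dict(ee_pos=np.array([ 0.52887012,-0.10726794,0.19941155]),ee_rot=np.array([-3.14158171e+00,1.84082224e-03,-2.64990967e-01]))
cp=campose('wrist',s)
U=lambda x,y:np.array([x/3+195,y/2.8+15])
c=[((518,556),(-.1,-.085,.02)),((77,552),(-.1,.095,.02)),((377,545),(-.092,-.028,.03)),((381,52),(.096,-.028,.03))]
px=np.array([U(*a) for a,_ in c]);P=np.array([b for _,b in c])
def f(p):
    e=(proj(cp,S2W(p,P))-px).ravel()
    l=[]
    for (x,y),yy in [((33,0),.095),((547,0),-.085)]:
        w=back(cp,*U(x,y),.02); l.append((W2S(p,w)[0,1]-yy)*900)
    return np.r_[e,l]
r=least_squares(f,p0);print(r.x,r.fun.round(2))
for q in [(254,208),(349,207),(260,424),(348,424)]:
    print(W2S(r.x,back(cp,*U(*q),.03))[0].round(4),W2S(p0,back(cp,*U(*q),.03))[0].round(4))
for q in [(247,200),(353,200)]: print('rail',W2S(r.x,back(cp,*U(*q),.026))[0].round(4))
```

```text
[ 0.59533113 -0.09525337 -0.2751221 ] [ 0.72  0.67 -1.5   0.63  0.56  0.13  0.96 -0.93 -1.71  0.85]
[0.0409 0.0174 0.03  ] [0.0408 0.0194 0.03  ]
[ 0.0416 -0.0162  0.03  ] [ 0.0414 -0.0142  0.03  ]
[-0.0415  0.0171  0.03  ] [-0.0416  0.0195  0.03  ]
[-0.0412 -0.016   0.03  ] [-0.0414 -0.0136  0.03  ]
rail [0.0441 0.0203 0.026 ]
rail [ 0.0445 -0.0175  0.026 ]
```

```bash
cat >> h.py <<'E'
p1=np.array([0.5953,-0.0957,-0.2735])
def go(x,y,z,n):
    s=state();print('stage',W2S(p1,s['ee_pos']).round(4),'yawerr',np.degrees(s['ee_rot'][2]-p1[2]).round(2),s['ee_rot'].round(4),'F',s['contact_force'].round(2),s['width'],s['clock'])
    plan(S2W(p1,(x,y,z))[0],p1[2],n)
E
python3 -c "
from h import *
go(-.058,-.028,.06,4)"
```

```text
stage [[-0.0605 -0.0291  0.1996]] yawerr 0.46 [-3.1416e+00  1.3000e-03 -2.6540e-01] F [ 0.2  -0.14  0.25] 0.04387417654175737 2.325
[ 0.0007 -0.0003  0.0349] [-0.    0.02  0.12]
[ 0.0007 -0.0003  0.0349] [-0.    0.02  0.12]
[ 0.0007 -0.0003  0.0349] [-0.    0.02  0.12]
[ 0.0006 -0.0003  0.0349] [-0.    0.02  0.12]
```

```bash
python3 -m creep '0.001 0 0.035 0 0 0.1 0.044; 0.001 0 0.035 0 0 0.1 0.044; 0 -0.001 0.035 0 0 0.1 0.044; 0 0 0.034 0 0 0.1 0.044; 0 0 0 0 0 0 0.044'
python3 - <<'E'
from h import *
go(-.058,-.028,.045,1)
img=camera('wrist'); save('w2',img); save('s2',camera('side')[100:260,220:420].repeat(4,0).repeat(4,1)[:600])
E
```

```text
clock: 2.95
ee_pos: [0.5317, -0.1137, 0.0598]
ee_rot: [3.141, -0.006, -0.282]
contact_force: [0.4, 0.2, 0.6]
width: 0.0436
stage [[-0.0564 -0.0345  0.0598]] yawerr -0.5 [ 3.1406 -0.006  -0.2823] F [0.41 0.23 0.58] 0.04364511221480255 2.95
[-0.0017 -0.0065  0.0148] [ 0.06 -0.35 -0.5 ]
```

View pics/w2.png

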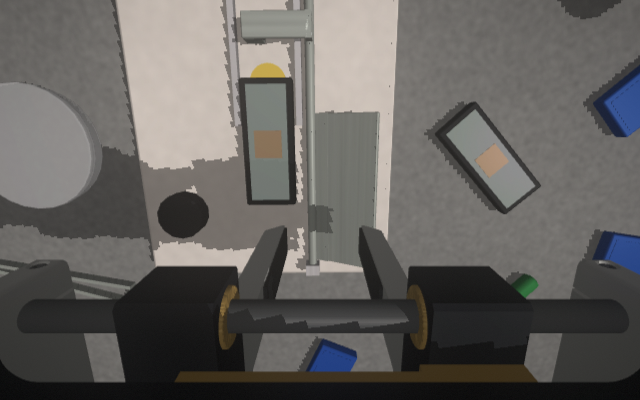

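View pics/s2.png

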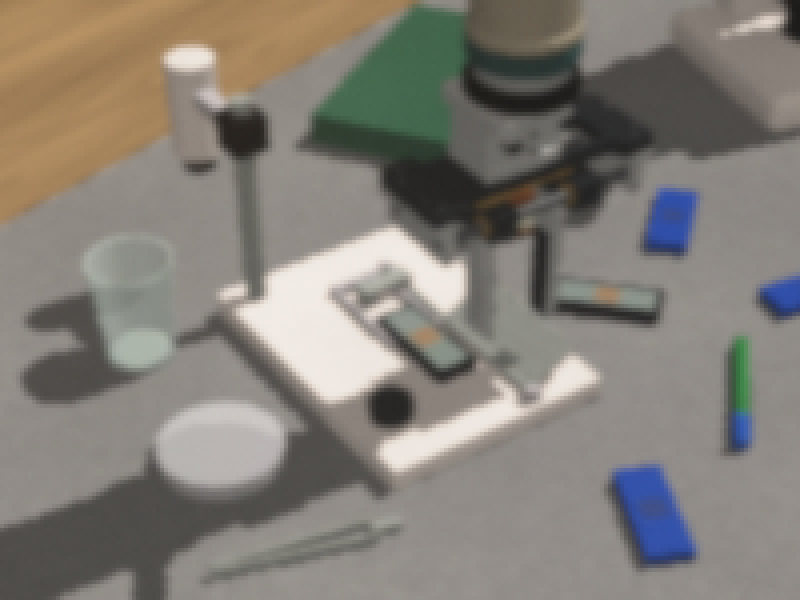

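```bash
python3 - <<'E'
from h import *
s=state(); cp=campose('wrist',s)
print(s['ee_pos'],W2S(p1,s['ee_pos']))
for n,u,v,z in [('rl',247,204,.03),('rr',296,204,.03),('fl',242,79,.03),('fr',293,79,.03),('shaftrear',313,264,.028),('shaft front',308,45,.028),('plate rear at shaft',320,271,.02)]:
    print(n,W2S(p1,back(cp,u,v,z))[0].round(4))
E
python3 -m creep '-0.001 -0.006 0 0 0 -0.5 0.044; 0 0 0 0 0 0 0.044'
python3 -c "
from h import *
go(-.058,-.028,.045,1)"
```

```text
[ 0.53435506 -0.11433556  0.06255706] [[-0.05364619 -0.03440431  0.06255706]]
rl [-0.0393  0.0194  0.03  ]
rr [-0.0396 -0.0153  0.03  ]
fl [0.0439 0.0172 0.03  ]
fr [ 0.0436 -0.0157  0.03  ]
shaftrear [-0.0867 -0.0265  0.028 ]
shaft front [ 0.0642 -0.0257  0.028 ]
plate rear at shaft [-0.0965 -0.0316  0.02  ]
clock: 3.3
ee_pos: [0.5373, -0.109, 0.0657]
ee_rot: [3.14, -0.018, -0.273]
contact_force: [0.6, -0.3, -0.5]
width: 0.0442
stage [[-0.0523 -0.0285  0.0657]] yawerr 0.01 [ 3.14   -0.0183 -0.2734] F [ 0.61 -0.29 -0.46] 0.04424957463505069 3.3
[-0.0061 -0.0006  0.0206] [ 0.09 -1.05  0.01]
```

```bash
python3 -m creep '-0.006 -0.002 0.005 0 -1 0 0.044; 0 0 0 0 0 0 0.044; 0 0 0 0 0 0 0.044'
python3 -c "
from h import *
go(-.057,-.027,.045,1)
camera('top')
go(-.057,-.027,.045,1)"
```

```text
clock: 3.68
ee_pos: [0.5326, -0.1052, 0.0616]
ee_rot: [3.14, -0.002, -0.273]
contact_force: [-0.1, -0.2, 0.6]
width: 0.0437
stage [[-0.0578 -0.0261  0.0616]] yawerr 0.05 [ 3.1398e+00 -2.4000e-03 -2.7260e-01] F [-0.08 -0.19  0.6 ] 0.04367797954447115 3.675
[0.0007 0.0009 0.0166] [ 0.1  -0.14  0.05]
stage [[-0.0579 -0.0261  0.0616]] yawerr 0.05 [ 3.1399e+00 -2.2000e-03 -2.7270e-01] F [ 0.03  0.35 -0.09] 0.04427982716769062 3.725
[0.0008 0.0009 0.0166] [ 0.1  -0.12  0.05]
```

```bash
python3 -m creep '0 0.001 0.008 0 0 0 0.044; 0 0 0.008 0 0 0 0.044; 0 0 0.006 0 0 0 0.044; 0 0 0.005 0 0 0 0.044; 0 0 0.002 0 0 0 0.044'
python3 -c "
from h import *
go(-.058,-.027,.022,1)"
```

```text
clock: 4.35
ee_pos: [0.5322, -0.1067, 0.0305]
ee_rot: [3.139, -0.002, -0.273]
contact_force: [-0.8, -1.1, 4.0]
width: 0.0439
stage [[-0.0578 -0.0276  0.0305]] yawerr 0.05 [ 3.1393e+00 -1.8000e-03 -2.7260e-01] F [-0.85 -1.14  3.98] 0.04385309744829193 4.35
[-0.0002 -0.0007  0.0085] [ 0.13 -0.1   0.05]
```

Contact is on the paddle at about 4 N; continuing down.

```bash
python3 -m creep '0 0 0.004 0 0 0 0.044; 0 0 0.004 0 0 0 0.044; 0 0 0.003 0 0 0 0.044; 0 0 0.003 0 0 0 0.044'
python3 - <<'E'
from h import *
go(-.058,-.027,.022,1)
img=camera('wrist'); save('w3',img)
go(-.058,-.027,.022,1)
E
```

```text
clock: 4.85
ee_pos: [0.5324, -0.1072, 0.0224]
ee_rot: [3.138, -0.004, -0.272]
contact_force: [-6.2, 2.2, 28.3]
width: 0.0437
stage [[-0.0574 -0.0281  0.0224]] yawerr 0.07 [ 3.1379 -0.0041 -0.2723] F [-6.24  2.25 28.28] 0.043670481566270535 4.85
[-0.0006 -0.0011  0.0003] [ 0.21 -0.23  0.07]
stage [[-0.0574 -0.0281  0.0224]] yawerr 0.07 [ 3.1379 -0.0043 -0.2724] F [-6.14  2.39 25.79] 0.04396862511840004 4.9
[-0.0006 -0.0011  0.0004] [ 0.21 -0.24  0.07]
```

View pics/w3.png

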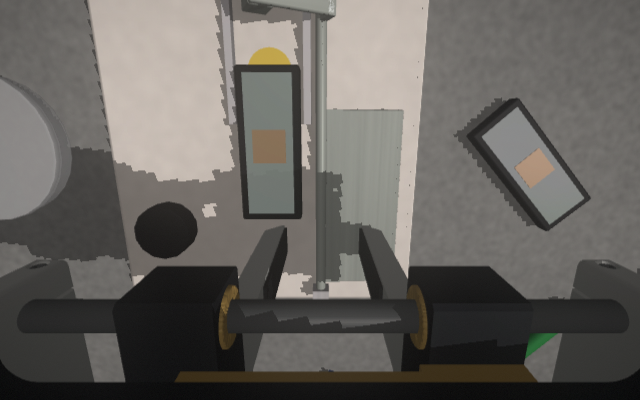

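Paddle bottomed out (28 N, z ≈ 22.4 mm). The nose is visibly lifted at the top of the picture, and the pusher finger (about column 275) sits behind the holder's rear (columns 243–301, row 217). Now I push while easing the pressure.

```bash
python3 -m creep '0.004 0 0.0015 0 0 0 0.044; 0.006 0 0.0015 0 0 0 0.044; 0.006 0 0.0015 0 0 0 0.044; 0.006 0 0.0015 0 0 0 0.044; 0.006 0 0.0015 0 0 0 0.044'
python3 - <<'E'
from h import *
go(-.0,-.028,.022,1)
img=camera('wrist'); save('w4',img)
E
```

```text
clock: 5.52
ee_pos: [0.5432, -0.1103, 0.0229]
ee_rot: [3.136, 0.025, -0.272]
contact_force: [-8.0, 1.3, 19.0]
width: 0.044
stage [[-0.0462 -0.0282  0.0229]] yawerr 0.07 [ 3.1362  0.0248 -0.2724] F [-8.    1.35 19.04] 0.04398359833942117 5.525
[ 0.0462 -0.0001 -0.0002] [0.31 1.42 0.07]
```

View pics/w4.png

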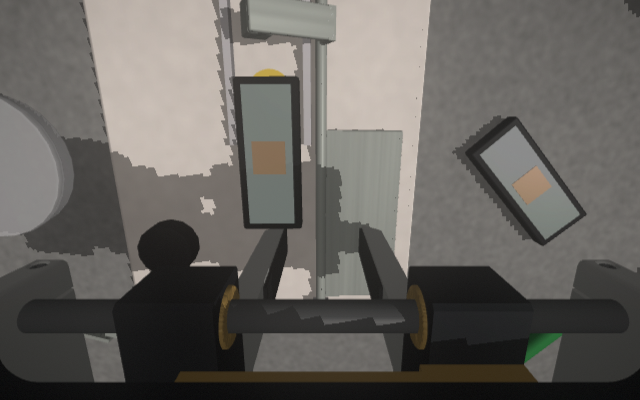

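```bash
python3 -m creep '0.008 0 0.0008 0 1 0 0.044; 0.008 0 0.0008 0 0.5 0 0.044; 0.008 0 0.0008 0 0.3 0 0.044; 0.008 0 0.0008 0 0.3 0 0.044'
python3 - <<'E'
from h import *
go(-.0,-.028,.022,1)
img=camera('wrist'); save('w5',img)
E
```

```text
clock: 6.08
ee_pos: [0.5637, -0.116, 0.0233]
ee_rot: [3.135, 0.007, -0.272]
contact_force: [-6.8, 1.6, 12.7]
width: 0.0439
stage [[-0.0249 -0.028   0.0233]] yawerr 0.06 [ 3.1355  0.0072 -0.2724] F [-6.82  1.64 12.68] 0.04385168552468967 6.075
[ 0.0249 -0.      0.0011] [0.35 0.41 0.06]
```

View pics/w5.png

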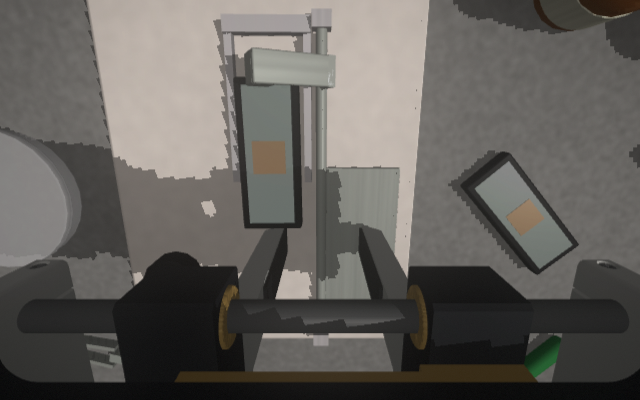

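The holder's front (row ~82) is going under the raised nose, with the paddle still bottomed (12.7 N). About 23 mm remains.

```bash
python3 -m creep '0.007 0 0.001 0 0.4 0 0.044; 0.007 0 0.001 0 0.4 0 0.044; 0.007 0 0.001 0 0.4 0 0.044'
python3 - <<'E'
from h import *
go(-.002,-.028,.022,1)
img=camera('wrist'); save('w6',img)
E
```

```text
clock: 6.5
ee_pos: [0.5763, -0.1195, 0.0233]
ee_rot: [3.135, 0.001, -0.273]
contact_force: [-6.7, 2.2, 13.4]
width: 0.0441
stage [[-0.0118 -0.028   0.0233]] yawerr 0.05 [ 3.135e+00  1.000e-03 -2.725e-01] F [-6.73  2.24 13.36] 0.044137466321899146 6.5
[ 0.0098 -0.      0.0013] [0.38 0.06 0.06]
```

View pics/w6.png

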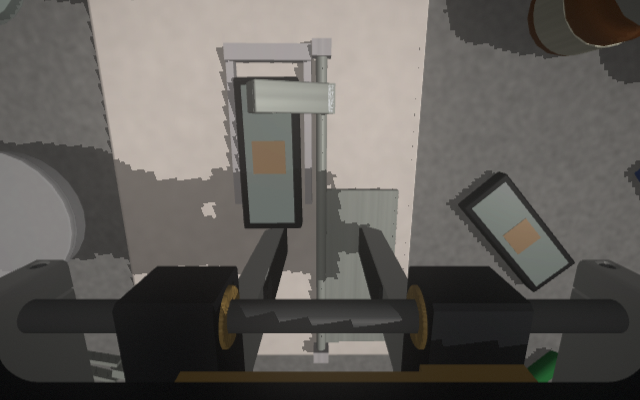

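```bash
python3 -m creep '0.006 0 0.001 0 0.3 0 0.044; 0.005 0 0.001 0 0.2 0 0.044; 0.004 0 0.001 0 0.2 0 0.044'
python3 - <<'E'
from h import *
go(-.002,-.028,.022,1)
E
```

```text
clock: 6.92
ee_pos: [0.5836, -0.1215, 0.0233]
ee_rot: [3.134, 0.002, -0.273]
contact_force: [-6.6, 1.5, 13.0]
width: 0.0441
stage [[-0.0043 -0.028   0.0233]] yawerr 0.04 [ 3.1345e+00  2.3000e-03 -2.7270e-01] F [-6.65  1.47 13.01] 0.04406451514184189 6.925
[0.0023 0.     0.0013] [0.41 0.13 0.04]
```

```bash
python3 -m creep '0.005 0 0.001 0 0.2 0 0.044; 0.005 0 0.001 0 0.2 0 0.044; 0.004 0 0.001 0 0.2 0 0.044'
python3 - <<'E'
from h import *
go(-.002,-.028,.022,1)
img=camera('wrist'); save('w7',img)
E
```

```text
clock: 7.3
ee_pos: [0.5843, -0.1216, 0.0233]
ee_rot: [3.134, 0.017, -0.271]
contact_force: [-7.5, 1.5, 14.4]
width: 0.044
stage [[-0.0036 -0.0279  0.0233]] yawerr 0.13 [ 3.1336  0.0166 -0.2712] F [-7.49  1.52 14.39] 0.04403787924998417 7.3
[0.0016 0.0001 0.0013] [0.46 0.95 0.13]
```

View pics/w7.png

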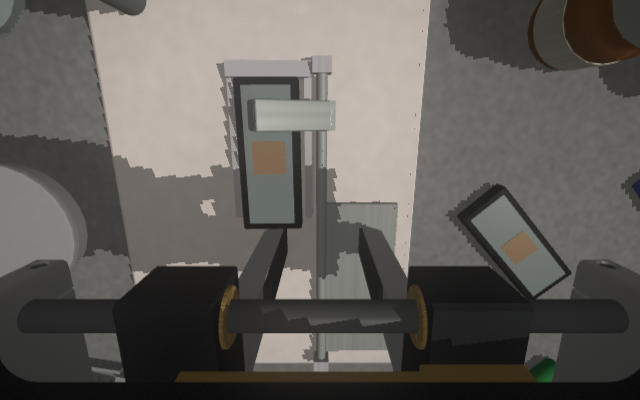

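```bash
python3 -m creep '0.007 0 0.001 0 1 0 0.044; 0.007 0 0.001 0 1 0 0.044'
python3 - <<'E'
from h import *
go(-.002,-.028,.022,1)
img=camera('wrist'); save('w8',img);crop('w8c',img,200,40,380,260,2.7)
E
```

```text
clock: 7.6
ee_pos: [0.5845, -0.1217, 0.0231]
ee_rot: [3.133, 0.008, -0.269]
contact_force: [-13.1, 3.2, 21.1]
width: 0.0437
stage [[-0.0033 -0.0279  0.0231]] yawerr 0.24 [ 3.1327  0.0076 -0.2693] F [-13.09   3.21  21.11] 0.043700542134450376 7.6
[0.0014 0.0001 0.0011] [0.51 0.43 0.24]
```

View pics/w8c.png

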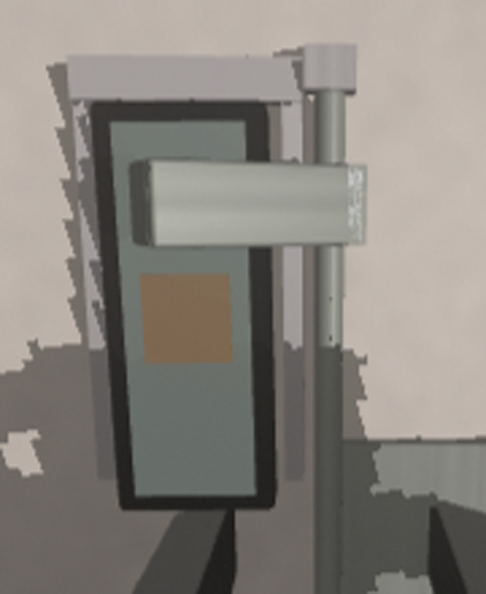

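Home: front flush with the stop, advance stalled, push force rising to 13 N. I'll unload the push a touch with the paddle still down, then rise.

```bash
python3 -m creep '-0.004 0 0.001 0 0.3 0 0.044; -0.004 0 0.001 0 0 0 0.044'
python3 - <<'E'
from h import *
go(-.006,-.028,.022,1)
img=camera('wrist'); crop('w9c',img,200,40,380,260,2.7)
E
```

```text
clock: 7.9
ee_pos: [0.5816, -0.1209, 0.0244]
ee_rot: [3.132, -0.011, -0.269]
contact_force: [3.6, -0.4, 5.5]
width: 0.0441
stage [[-0.0064 -0.0279  0.0244]] yawerr 0.27 [ 3.1323 -0.0106 -0.2687] F [ 3.59 -0.41  5.51] 0.0440727395062437 7.9
[0.0004 0.     0.0024] [ 0.53 -0.61  0.27]
```

View pics/w9c.png

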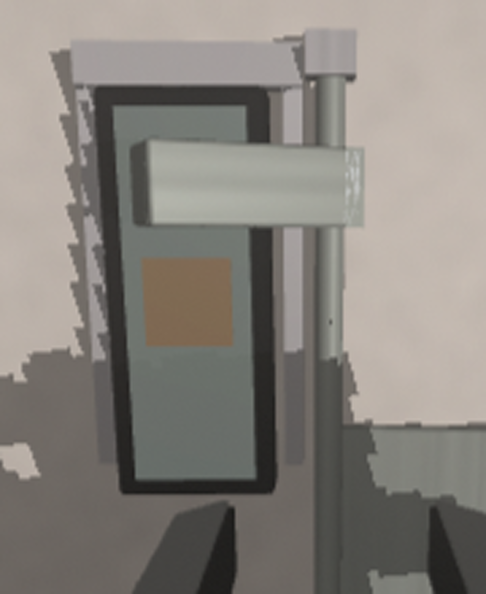

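Run:
```python
import cv2,numpy as np
a=cv2.imread('pics/w8c.png')[30:180,40:400];b=cv2.imread('pics/w9c.png')[15:165,40:400]
cv2.imwrite('pics/cmp.png',cv2.resize(np.vstack([a,b]),None,fx=2,fy=2))
```

```text
(no output)
```

View pics/cmp.png

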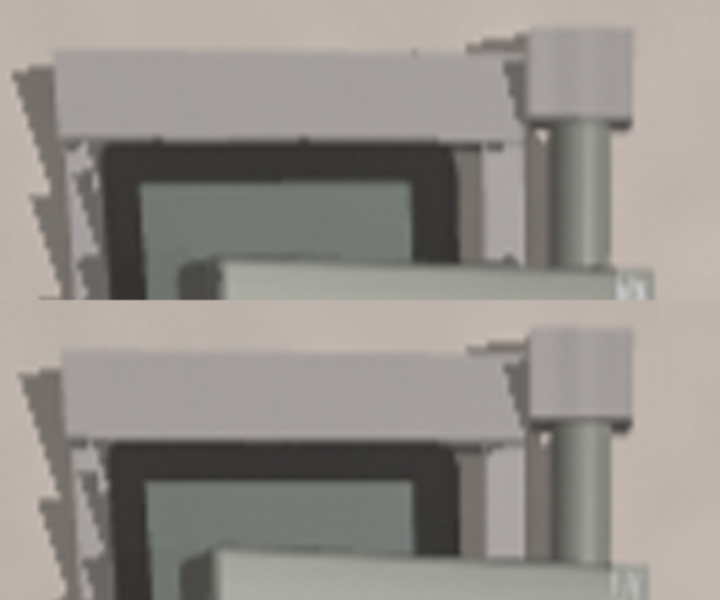

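Both show the front still flush with the stop, and the pusher is clear. Rising now.

```bash
python3 -m creep '-0.001 0 -0.003 0 0 0 0.044; 0 0 -0.005 0 0 0 0.044; 0 0 -0.006 0 0 0 0.044; 0 0 -0.008 0 0 0 0.044; 0 0 -0.015 0 0 0 0.044; 0 0 -0.02 0 0 0 0.044; 0 0 -0.02 0 0 0 0.044'
python3 - <<'E'
from h import *
go(-.006,-.028,.1,1)
img=camera('wrist'); save('w10',img); save('s10',cv2.resize(camera('side')[120:230,240:400],None,fx=4.5,fy=4.5,interpolation=cv2.INTER_CUBIC))
E
```

```text
clock: 8.82
ee_pos: [0.5782, -0.1186, 0.1036]
ee_rot: [3.134, -0.006, -0.269]
contact_force: [-1.0, -0.6, 0.0]
width: 0.0439
stage [[-0.0103 -0.0267  0.1036]] yawerr 0.25 [ 3.1336 -0.0055 -0.2692] F [-1.01 -0.56  0.02] 0.04387173112077882 8.825
[0.0043 0.0013 0.0036] [ 0.46 -0.32  0.25]
```

View pics/w10.png

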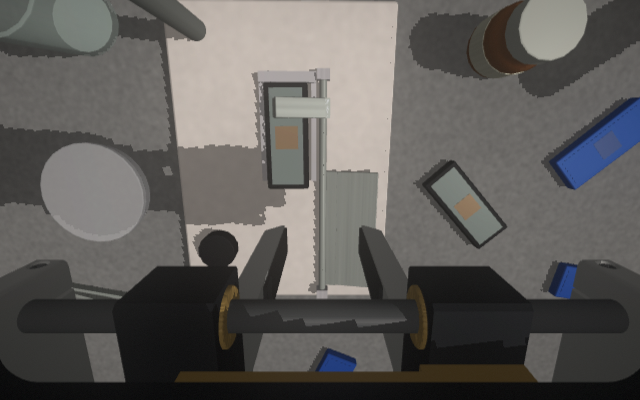

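View pics/s10.png

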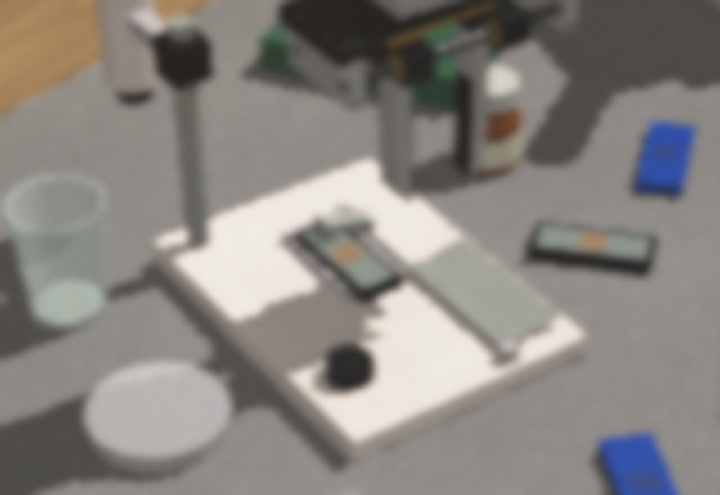

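```bash
python3 -m creep '0 0 -0.03 0 0 0 0.044; -0.02 0 -0.03 0 0 0 0.044; -0.03 0 -0.02 0 0 0 0.044; 0 0 0 0 0 0 0.044; 0 0 0 0 0 0 0.044; 0 0 0 0 0 0 0.044'
python3 - <<'E'
from h import *
s=state();print(s['contact_force'],s['ee_pos'],s['clock'])
a=cv2.imread('pics/w10.png');cv2.imwrite('pics/w10c.png',cv2.resize(a[60:210,240:400],None,fx=4.5,fy=4,interpolation=cv2.INTER_CUBIC))
img=camera('wrist');crop('w11c',img,240,60,370,210,4)
E
```

```text
clock: 9.68
ee_pos: [0.53, -0.1048, 0.184]
ee_rot: [3.134, -0.007, -0.269]
contact_force: [0.1, 1.1, -0.2]
width: 0.0442
[ 0.07238641  1.12175323 -0.19838546] [ 0.5300079  -0.10476099  0.18401432] 9.675
```

View pics/w10c.png

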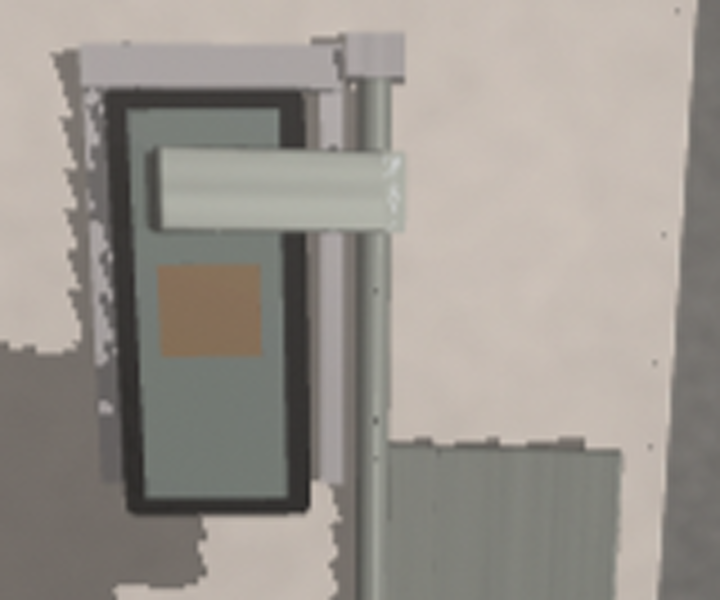

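View pics/w11c.png

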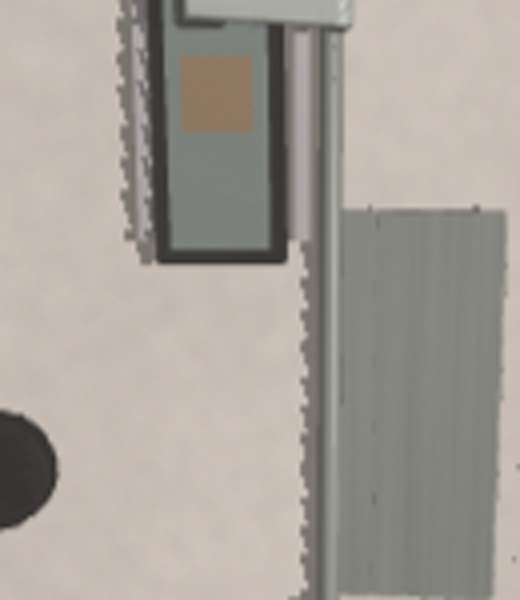

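The holder's front sits flush with the stop (crop row 90), the nose rests on the slide (rows 145–230), and the rear extends about 6 mm past the rail ends, as expected when home. I'm handing it in.

```bash
python3 -c "
from h import *
print(job_done(),state()['clock'])"
```

```text
the job is handed in; nothing more can be done
the job is handed in; nothing more can be done
```

The holder is loaded: it is fully home against the end stop, with the clip's nose clamped down on it. I handed the job in at about 9.7 s of the 45 s allowed; the hand-in itself gives no verdict.

- **Press and push:** One fingertip pressed the paddle to the end of its travel, peaking at about 28 N. It stayed on the paddle at 12–21 N while the other fingertip pushed the holder about 48 mm under the raised nose.
- **Home check:** At the stop the advance stalled and the push force rose to about 13 N. Pictures before release, after backing off and after lifting all show the holder's front flush with the stop.
- **Release:** I backed the pushing finger off about 3 mm, and the pressing force fell to about 5.5 N, which is about the force needed to keep the paddle fully down. I then let the paddle rise and moved clear. The last pictures show the nose on the slide, the paddle raised only partly and the holder's rear about 6 mm behind the rail ends, as expected. The final force reading, about 1 N, is close to sensor noise.
- **Other objects:** The spare holder, cap, dish, beaker and jar look undisturbed in the pictures; I did not measure their positions afterwards.

The top and wrist camera estimates of the stage position differed by about 2 mm, so I used a value in between. The clip angle was judged from the pictures, not measured.

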